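Present the sold praline

ROBOT

A 6-joint arm with a two-finger parallel gripper is mounted at the origin on the work surface. World frame = base frame: x ahead of the robot, y to its left, z up, the work surface at z = 0. Lengths are in m, angles in rad, forces in N, time in s.
With the tool pointing down it reaches from about 0.225 to 0.875 m from the base axis. Payload 3.4 kg.
Tool frame: the origin (TCP) lies on the centre line of the jaws, within the pads' length; the fingertips stand 17 mm ahead of it and the grasp point (between the pads) lies 2 mm behind it (nose_length is the distance from the TCP to the fingertips, in m); z points along the fingers, y is the line along which they close (so a half turn about z gives the same grasp; the last joint's range is limited). The gripper opens to 85 mm and grips with 20 to 120 N. Pads are 22 mm wide; open, the fingers measure 114 mm over their backs; the gripper's body (76 mm by 85 mm) begins 54 mm behind the grasp point. The pads swing forward as they close: fully open they stand 13 mm farther back than shut.
Start: joints at [1.107, 0.276, 1.505, -0, 1.361, -0.121], TCP at [0.193, 0.542, 0.248] pointing down, gripper open.
Joint ranges: [-2.89, 2.89], [-0.75, 2.08], [0.22, 2.7], [-1.18, 4.32], [0.11, 2.71], [-2.7, 2.7]. Speed limits (rad/s): [2.57, 2.57, 3.14, 3.14, 3.14, 3.14].

INTERFACE

Orientations are given as a unit quaternion [w, x, y, z].
In Python, from rig import get_state, get_image, sign_off, find_in, place_of, nose_length gives the robot as it stands.
- The arm moves only by the tool apply_moves, never from a script. Its argument "deltas" is one flat list of numbers, 5 for each row, row after row: the finger opening in mm, from 0 to 85.4, then the shift along the tool's x, y, z in mm, then the turn about the tool's z in degrees. A call has 1 to 12 rows; each row is the pose to reach, as a shift and turn from the pose commanded when the call began, along the tool's axes at that moment; what a row does not reach only later rows make up. A row lasts 1/12 s, in which the tool goes at most 41.7 mm and 7.16 degrees, less where a joint would pass 70% of its speed; a pose out of reach is approached as far as the arm can. A call with a gripper value outside its range is refused whole. The fingers move at their own pace and stop on an object; "squeeze" is the grip in N (left out, the last holds). Time passes only in rows, so rows that repeat a pose let the fingers close. It gives the time, the measured TCP pose, the force, the opening and the grip force at its end, in the units of the state.
- get_state(): the state, without advancing time (a new reading comes with each control period).
- get_image(name): name is "side" or "top"; returns a dict with "frame" (420x560x3 uint8, red, green, blue), "K" (3x3 intrinsics, pixels), "position" and "orientation" of the camera in the world. Camera axes: x right, y down, z forward; pixel columns grow to the right and rows downward; lengths in m; the calibration is good to about 2 mm. A picture is of the moment at which its call begins. There is no depth.
- sign_off(): hands the job in; it is judged then, once.
Trained networks look in a picture, given as the dict that the camera call returned (one of the last four; its "shot" number tells which), for a name from the list of things; names that differ only in an ending like _2 or _b are one class to them, and where a whole thing is asked for, a point or a joint stands for the part that bears it (a point fixed in the world has none). Each returns a list of dicts, best first, with "score" (0 to 1); they miss things now and then, are a little off and sometimes report something else, mostly with a low value. They report only what shows in the picture. A call takes as long as a camera call. They do not tell look-alikes from the thing itself.
- find_in(query, picture): "point" ([column, row] in pixels, amid what is visible of it).
- place_of(query, picture): "point" ([column, row] in pixels: a listed point, or the origin of a listed thing).
The state is a dict: "clock": time; "qpos": joint angles; "qd": joint speeds; "effort": joint torques, N m; "position": TCP position; "ee_rot": TCP orientation; "contact_force": force on the tool from outside, world axes, zero at the start; "moment": the same for the moment, N m; "width": finger opening in m; "gripper_force": force on a finger pad.
Only numpy, scipy, OpenCV 4.12 (cv2) and the standard library are available. Lean on these libraries where they do the work, as an engineer would, in place of code of your own. Each camera call takes 0.05 s, during which the arm holds its last target. There are 200 camera calls.

TASK

The last praline is sold: pull its price stake straight up out of the little cup on the dish's rim, put the stake point down in the blue pot and let go of it. Then take the dish by its overhead handle bar, lift it straight up about ten centimetres and, still level above its board, turn it a quarter turn (either way) so that the bar, which ran along the board, lies across it. The loose praline must stay in the middle of the dish, inside the brass ring, all the while and must not be touched; leave the jar, espresso cup and tin alone, and finish holding the dish up there, level, steady and turned - do not put it down.

Things in the scene. Friction and masses are not known exactly. Their poses are not given: they have to be found in the camera images.
- board: fixed dark slate serving board, 240 x 200 x 12 mm with a pale border line, lying on the counter; origin at the centre of its underside; x along its 240 mm side, y along its 200 mm side, z up
- dish: loose white round shallow dish, 168 mm across, 25 mm tall at the rim, 0.45 kg, on a 120 mm wide flat foot in the middle of the board; origin at the centre of its underside, z up. Inside it is flat to 10 mm radius (8 mm above the origin), then rises 6 degrees to a brass ring of 35 mm radius, then 16 degrees to the rim. Handle bar overhead along its x, at first parallel to the board's x; small upright cup at its y = +97 mm
- dish_handle (a point): middle of the straight wooden handle bar over the dish (108 mm long, 14 mm wide, 18 mm tall), 100 mm above the dish's underside; the bar runs along this point's x axis, so fingers close on it from above along y; thin brass wires carry it from the rim at the dish's x = +-80 mm
- dish_cup (a point): mouth of the small upright brass cup at the dish's rim: 11 mm inside, 18 mm outside diameter, 39 mm deep, mouth 50 mm above the dish's underside
- praline: loose chocolate-brown ball, 30 mm in diameter, about 25 g, lying in the middle of the dish; origin at the ball's centre. It rolls easily: horizontal acceleration or tilt of the dish sends it outwards
- stake: loose price stake, 155 mm long, 40 g, standing point down in the dish's brass cup, leaning a few degrees at most; origin at its lower tip, z along it towards its grip. 7.6 mm dark rod up to 110 mm, a blank black tag 48 mm wide (along x), 3 mm thick, from 64 to 102 mm, and a round wooden grip 14 mm in diameter from 110 to 155 mm
- stake_grip (a point): point on the stake's axis in its wooden grip, 135 mm above its tip
- stake_tip (a point): lower tip of the stake
- pot: fixed blue ceramic mug-shaped pot for idle stakes, empty, 84 mm outside and 74 mm inside diameter, 75 mm tall, inner floor 6 mm above the counter; origin at the centre of its underside; an ear reaches out 37 mm from its wall along its +y. It stands on one side of the board and the jar on the other; which side varies
- jar: bystander: loose amber glass jar with a lid, 76 mm across, 100 mm tall; origin at the centre of its underside
- espresso_cup: bystander: loose white espresso cup with an ear, 64 mm across, 55 mm tall, off a far corner of the board; origin at the centre of its underside
- tin: bystander: loose green round tin with a brass lid, 83 mm across, 64 mm tall, off a far corner of the board; origin at the centre of its underside
There are look-alikes about, which are no part of the job. Leave any turquoise look-alike of the stake alone.

How it is judged:
On the way, in this order (a step that is already met when the one before it is completed fails the run):
1. the price stake stands point down in the blue pot, let go (horizontal distance between stake_tip and pot below 0.038 m and height (world z) of stake_tip below 0.03 m and contact force between stake and the fingers below 0.05 N), for 0.2 s.
2. the dish is lifted clear by the gripper, not yet turned, over the board (height (world z) of dish above 0.05 m and contact force between dish and the fingers above 1 N and angle between the x axis of dish and the x axis of board, either way round below 0.3 rad and horizontal distance between dish and board below 0.1 m), for 0.1 s.
At the end, for the whole second after the job is handed in: Gripper alone holds the dish, underside 70-200 mm above the counter, within 100 mm of the board's centre, bar within 0.17 rad of the board's y axis, level within 0.10 rad, steady; praline within 25 mm of the dish's centre; stake's tip in the pot, under 30 mm above the counter (height (world z) of dish between 0.07 and 0.2 m and contact force between dish and the fingers above 1 N and contact force between dish and board below 0.05 N and horizontal distance between dish and board below 0.1 m and angle between the x axis of dish and the y axis of board, either way round below 0.17 rad and angle between dish's own z axis and vertical below 0.1 rad and distance between praline and dish below 0.04 m and horizontal distance between praline and dish below 0.025 m and linear speed of dish below 0.03 m/s and angular speed of dish below 0.2 rad/s and linear speed of praline below 0.05 m/s and horizontal distance between stake_tip and pot below 0.038 m and height (world z) of stake_tip below 0.03 m); the arm keeps its last pose, push and grip.
It fails at once if the praline rolls out of the brass ring (more than 35 mm from the dish's centre) (horizontal distance between praline and dish above 0.035 m).
It fails at once if the praline is touched by the robot (contact force between praline and the fingers above 0.2 N or contact force between praline and the arm above 0.2 N).
It fails at once if the dish is tipped by more than 0.25 rad (angle between dish's own z axis and vertical above 0.25 rad).
It fails at once if the dish is dragged well off the middle of its board (horizontal distance between dish and board above 0.15 m).
It fails at once if the jar, espresso cup or tin is moved (distance of any of jar, espresso_cup, tin from where it was at the start of the episode above 0.03 m).
It also fails if it takes over 56 s, if anything falls off the work surface, if the arm or the gripper's body presses on something with over 40 N, if the wrist force passes 120 N, or if a joint passes its speed limit or range.

## Working session

There is one attempt and no reset: what is moved stays moved. The work goes in short steps, Python scripts to look and compute and a tool call to move; the robot and the scene stay as the last step left them, time stands still between calls to the robot, and variables do not carry over. Pictures are saved under pics/ and viewed, at most 13 in all, crops included, and the job is handed in when it is done.

Besides the shell and the picture viewer there is one more tool, called after "Call:" as a command line: name --argument value ..., lists and objects as JSON in quotes. apply_moves: Moves the arm, as the interface text tells. Its arguments: {"type":"object","properties":{"deltas":{"type":"array"},"squeeze":{"type":"number"}},"required":["deltas"]}

```bash
mkdir -p pics
cat > h.py <<'E'
import numpy as np, cv2
from scipy.spatial.transform import Rotation as R
from rig import *
def rot(q): return R.from_quat([q[1],q[2],q[3],q[0]]).as_matrix()
def ray(p,px):
    d=rot(p["orientation"])@np.linalg.solve(np.array(p["K"]),[px[0],px[1],1.]); return np.array(p["position"],float),d/np.linalg.norm(d)
def onz(p,px,z):
    o,d=ray(p,px); return o+d*(z-o[2])/d[2]
def tri(a,b):
    (o,d),(p,e)=a,b
    s=np.linalg.lstsq(np.c_[d,-e],p-o,rcond=None)[0]
    x,y=o+s[0]*d,p+s[1]*e; return (x+y)/2,np.linalg.norm(x-y)
def proj(p,X):
    c=rot(p["orientation"]).T@(np.array(X)-np.array(p["position"])); u=np.array(p["K"])@c; return u[:2]/u[2]
def save(p,n): cv2.imwrite("pics/"+n,p["frame"][:,:,::-1])
E
python3 - <<'E'
from h import *
np.set_printoptions(precision=3,suppress=True)
s=get_image("side");t=get_image("top")
cv2.imwrite("pics/a.png",cv2.resize(s["frame"][:,:,::-1],(800,600)));cv2.imwrite("pics/b.png",cv2.resize(t["frame"][:,:,::-1],(800,600)))
for p in(s,t):print(np.array(p["position"]),rot(p["orientation"])[:,2],p["K"][0][0])
for n in "board dish dish_handle dish_cup praline stake stake_grip stake_tip pot jar espresso_cup tin".split():
    print(n)
    for k,p in(("s",s),("t",t)):
        print("  ",k,[(np.round(r["point"],1).tolist(),round(r["score"],2)) for r in place_of(n,p)[:3]])
print(nose_length, get_state())
E
```

```text
[0.277 0.742 0.736] [ 0.342 -0.724 -0.599] 498.786863711599
[0.463 0.01  1.311] [ 0.139 -0.001 -0.99 ] 529.0165623651451
board
   s [([255.6, 267.4], 0.62), ([286.2, 263.3], 0.21)]
   t [([230.6, 197.0], 0.63)]
dish
   s []
   t [([266.5, 215.7], 0.81)]
dish_handle
   s [([288.9, 225.2], 0.64)]
   t [([231.3, 202.3], 0.64), ([269.1, 212.1], 0.58)]
dish_cup
   s [([257.9, 266.1], 0.94), ([190.1, 345.2], 0.57)]
   t [([233.1, 195.8], 0.91)]
praline
   s [([287.4, 255.5], 0.6)]
   t [([271.7, 217.7], 0.37)]
stake
   s [([143.7, 334.0], 0.91), ([166.8, 309.3], 0.83)]
   t [([163.5, 146.7], 0.71), ([196.9, 147.8], 0.49), ([251.9, 126.6], 0.42)]
stake_grip
   s [([176.8, 201.2], 0.85), ([248.5, 228.1], 0.82), ([129.3, 282.9], 0.67)]
   t [([249.5, 108.7], 0.72), ([186.9, 136.8], 0.65), ([229.3, 194.9], 0.59)]
stake_tip
   s [([144.6, 335.5], 0.92), ([168.2, 306.9], 0.91), ([184.4, 251.5], 0.65)]
   t [([249.4, 127.7], 0.71), ([194.8, 149.7], 0.52)]
pot
   s [([282.5, 417.0], 0.83), ([288.5, 262.3], 0.36)]
   t [([138.6, 266.4], 0.95)]
jar
   s [([370.1, 197.2], 0.67)]
   t [([400.8, 257.7], 0.8)]
espresso_cup
   s [([307.1, 182.1], 0.7)]
   t [([391.9, 184.3], 0.95), ([138.2, 267.3], 0.39)]
tin
   s [([189.4, 345.3], 0.83), ([286.4, 224.8], 0.4)]
   t [([165.2, 188.0], 0.6)]
0.017 {'clock': 1.3, 'qpos': array([ 1.107,  0.276,  1.505, -0.   ,  1.361, -0.121]), 'qd': array([ 0.   ,  0.002, -0.001,  0.001,  0.003,  0.   ]), 'effort': array([ -0.   , -41.667, -24.61 ,  -0.001,   0.   ,   0.   ]), 'position': array([0.193, 0.542, 0.248]), 'ee_rot': array([0.   , 0.171, 0.985, 0.   ]), 'contact_force': array([ 0.407,  0.737, -0.122]), 'moment': array([-0.022, -0.093, -0.025]), 'gripper_force': 0.0, 'width': 0.08528671506155973}
```

View pics/a.png

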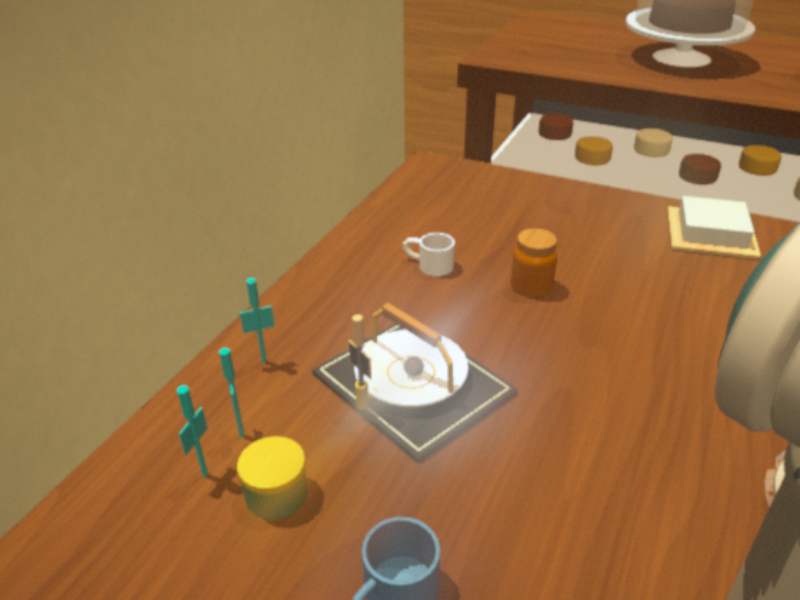

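View pics/b.png

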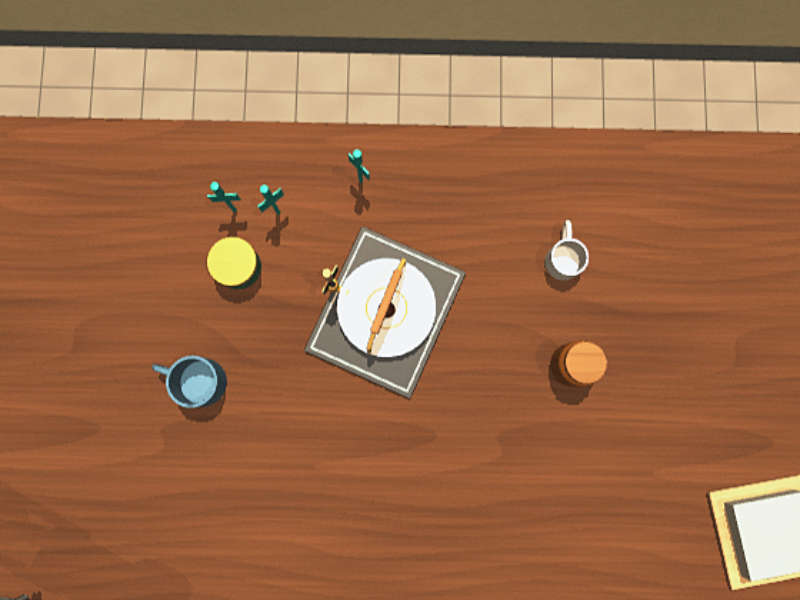

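The side view shows the true stake (wooden grip near (358,325) in the 800 px picture) in the dish's cup. The blue pot is in front at (400,560), and the three turquoise stakes are decoys. In the top view the grip is at (328,273), the pot at (193,382), and the bar runs (402,262) to (370,350).

Run:
```python
from h import *
np.set_printoptions(precision=4,suppress=True)
s=get_image("side");t=get_image("top")
k=.7
print("board corners"); C=np.array([onz(t,np.array(c)*k,.012) for c in [(363,228),(464,272),(410,398),(306,350)]])
print(C, C.mean(0), [np.linalg.norm(C[i]-C[i-1]) for i in range(4)])
v=C[0]+C[1]-C[2]-C[3]; print("board x yaw",np.degrees(np.arctan2(v[1],v[0])))
print("grip net",tri(ray(s,(248.5,228.1)),ray(t,(229.3,194.9))))
print("cup",tri(ray(s,(257.9,266.1)),ray(t,(233.1,195.8))))
print("handle",tri(ray(s,(288.9,225.2)),ray(t,(269.1,212.1))), onz(t,(269.1,212.1),.112))
print("pot top net",onz(t,(138.6,266.4),.0), "rim",onz(t,np.array((192,382))*k,.075),"side",onz(s,(282.5,417),0))
print("praline",onz(t,(271.7,217.7),.035),onz(s,(287.4,255.5),.035),"dish",onz(t,(266.5,215.7),.012))
for n,z in (("jar",0),("tin",0),("espresso_cup",0)):
    print(n,[onz(t,r["point"],z)[:2] for r in place_of(n,t)[:1]])
a=cv2.resize(s["frame"][190:310,210:350],(560,480),interpolation=cv2.INTER_CUBIC)
b=cv2.resize(t["frame"][150:285,205:331],(448,480),interpolation=cv2.INTER_CUBIC)
cv2.imwrite("pics/c.png",cv2.resize(np.hstack([a,b])[:,:,::-1],(798,380)) )
```

```text
board corners
[[ 0.751   0.0642  0.012 ]
 [ 0.6765 -0.1136  0.012 ]
 [ 0.4575 -0.0233  0.012 ]
 [ 0.5354  0.1564  0.012 ]] [0.6051 0.0209 0.012 ] [np.float64(0.23451003144866303), np.float64(0.19277528447486858), np.float64(0.23685894462969562), np.float64(0.1958548604100823)]
board x yaw -22.78625260077968
grip net (array([0.6417, 0.1121, 0.1617]), np.float64(0.008952535926741813))
cup (array([0.6428, 0.1069, 0.0644]), np.float64(0.015939860158469047))
handle (array([0.606 , 0.0224, 0.1174]), np.float64(0.0013730006410053485)) [0.6073 0.0226 0.112 ]
pot top net [0.4799 0.3415 0.    ] rim [0.4764 0.3321 0.075 ] side [0.4706 0.3423 0.    ]
praline [0.603  0.0169 0.035 ] [0.6088 0.0223 0.035 ] dish [0.6102 0.0299 0.012 ]
jar [array([ 0.5212, -0.2999])]
tin [array([0.6806, 0.2862])]
espresso_cup [array([ 0.7043, -0.2901])]
```

View pics/c.png

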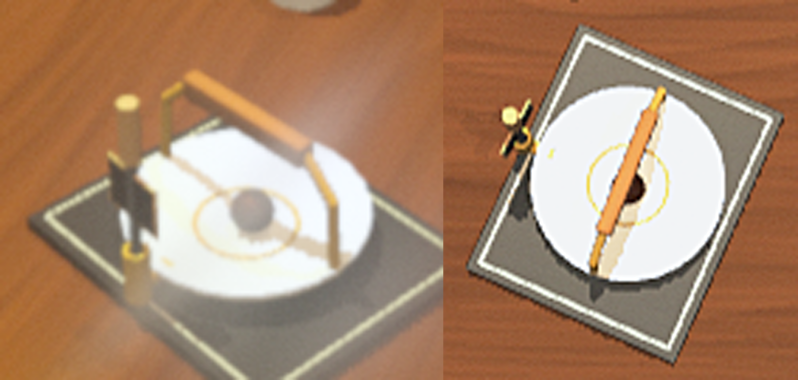

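The crops show the grip's top at side px (250.1,222.2) and top px (228.7,190.9), with the tag edge-on-ish. The bar ends are at top px (280.2,189.8) and (262.1,232.4), and the praline is centred in the ring.

Run:
```python
from h import *
np.set_printoptions(precision=4,suppress=True)
s=get_image("side");t=get_image("top")
print("grip top",tri(ray(s,(250.1,222.2)),ray(t,(228.7,190.9))),onz(t,(228.7,190.9),.178),onz(s,(250.1,222.2),.178))
print("grip mid side",onz(s,(250.4,230),.156))
e=[onz(t,p,.121) for p in((280.2,189.8),(262.1,232.4))];d=e[0]-e[1]
print("bar",e,(e[0]+e[1])/2,np.linalg.norm(d),np.degrees(np.arctan2(d[1],d[0])))
print("ring",onz(t,(270.6,215.7),.0226), "cup mouth top",onz(t,((522-443.3)/2.815+205,143/2.815+150),.062))
print("cup mouth side",onz(s,(133/3.167+210,250/3.167+190),.062))
hsv=cv2.cvtColor(t["frame"],cv2.COLOR_RGB2HSV)
m=cv2.inRange(hsv,(90,60,40),(115,255,255));n,l,st,c=cv2.connectedComponentsWithStats(m)
print([(x.tolist(),y.round(1)) for x,y in zip(st,c) if 100<x[4]<5000])
st=get_state();print(st["qpos"],rot(st["ee_rot"]))
```

```text
grip top (array([0.6439, 0.1106, 0.1748]), np.float64(0.0008211329929722398)) [0.6438 0.1105 0.178 ] [0.6414 0.1142 0.178 ]
grip mid side [0.644  0.1102 0.156 ]
bar [array([ 0.6578, -0.0016,  0.121 ]), array([0.5598, 0.0373, 0.121 ])] [0.6088 0.0178 0.121 ] 0.10547028363824192 -21.66359195965444
ring [0.6092 0.0197 0.0226] cup mouth top [0.6386 0.1099 0.062 ]
cup mouth side [0.6428 0.1152 0.062 ]
[([107, 250, 52, 35, 1177], array([135.8, 266.8]))]
[ 1.1069  0.2759  1.5049 -0.      1.3607 -0.121 ] [[-0.9418  0.3362  0.    ]
 [ 0.3362  0.9418  0.0001]
 [-0.      0.0001 -1.    ]]
```

Call:
apply_moves --deltas '[60,-20,-9,0,0,60,-60,-27,0,0,60,-97,-43,0,0,60,-134,-60,0,0,60,-171,-76,0,0,60,-208,-93,0,0,60,-245,-110,0,0,60,-282,-126,0,0,60,-319,-143,0,0,60,-356,-159,0,0,60,-393,-176,0,0,60,-430,-192,0,0]' --squeeze 30

```text
clock: 2.65
position: [0.5349, 0.2145, 0.2485]
ee_rot: [0.0, 0.171, 0.985, 0.0]
contact_force: [1.0, 0.9, 0.4]
width: 0.0603
gripper_force: 0.0
```

Call:
apply_moves --deltas '[60,-37,-17,0,0,60,-74,-33,0,0,60,-105,-47,0,0,60,-125,-57,0,0,60,-135,-61,0,0,60,-140,-63,0,0,60,-140,-63,0,0,60,-140,-63,0,0]'

```text
clock: 3.32
position: [0.6435, 0.1109, 0.2483]
ee_rot: [-0.001, 0.17, 0.985, 0.0]
contact_force: [-0.4, -0.0, 0.2]
width: 0.0598
gripper_force: 0.0
```

Call:
apply_moves --deltas '[60,0,0,15,0,60,0,0,35,0,60,0,0,55,0,60,0,0,72,0,60,0,0,84,0,60,0,0,90,0,60,0,0,91,0,60,0,0,91,0]'

```text
clock: 3.98
position: [0.6439, 0.1108, 0.1577]
ee_rot: [0.0, 0.17, 0.985, 0.0]
contact_force: [-0.3, 0.4, -0.2]
width: 0.0601
gripper_force: 0.0
```

Run:
```python
from h import *
s=get_image("side");t=get_image("top")
a=cv2.resize(s["frame"][170:290,190:330],(560,480),interpolation=cv2.INTER_CUBIC)
b=cv2.resize(t["frame"][140:275,195:321],(448,480),interpolation=cv2.INTER_CUBIC)
cv2.imwrite("pics/d.png",cv2.resize(np.hstack([a,b])[:,:,::-1],(798,380)) )
print(get_state()["position"],get_state()["contact_force"])
```

```text
[0.64481888 0.11040814 0.15859241] [ 1.16747165 -0.65846287  0.60907745]
```

View pics/d.png

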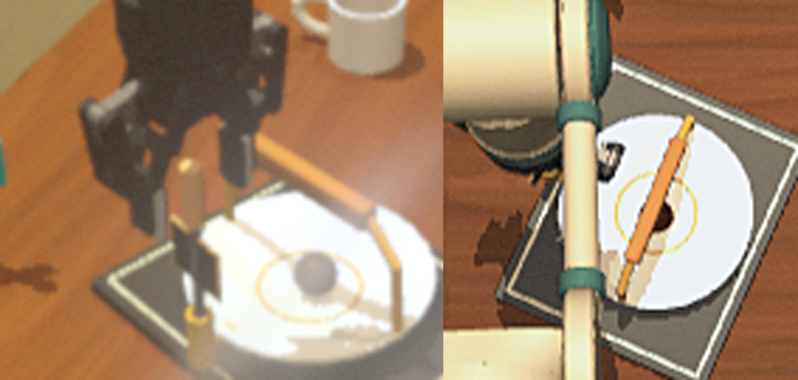

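The side crop shows the fingertips straddling the wooden grip: tips at (150,230) and (235,180), their midpoint on the grip's axis. I'll close now.

Call:
apply_moves --deltas '[40,0,0,0,0,30,0,0,0,0,24,0,0,0,0,20,0,0,0,0,16,0,0,0,0,12,0,0,0,0,8,0,0,0,0,8,0,0,0,0,8,0,0,0,0]' --squeeze 30

```text
clock: 4.83
position: [0.6447, 0.11, 0.1575]
ee_rot: [0.0, 0.171, 0.985, 0.0]
contact_force: [0.3, 0.8, 2.4]
width: 0.0128
gripper_force: 29.3
```

Call:
apply_moves --deltas '[8,0,0,-3,0,8,0,0,-8,0,8,0,0,-14,0,8,0,0,-21,0,8,0,0,-29,0,8,0,0,-38,0,8,0,0,-47,0,8,0,0,-57,0,8,0,0,-67,0,8,0,0,-74,0,8,0,0,-78,0,8,0,0,-80,0]'

```text
clock: 5.83
position: [0.6447, 0.1097, 0.2384]
ee_rot: [0.001, 0.171, 0.985, 0.0]
contact_force: [-0.3, -0.2, -0.5]
width: 0.0135
gripper_force: 29.2
```

Run:
```python
from h import *
np.set_printoptions(precision=4,suppress=True)
s=get_image("side");save(s,"e.png")
st=get_state();print(st["position"],rot(st["ee_rot"]),st["width"])
print(proj(s,st["position"]),proj(s,st["position"]-np.array([0,0,.137])))
for n in("stake_tip","stake_grip","praline","dish_cup"):print(n,[(np.round(r["point"],1),round(r["score"],2)) for r in place_of(n,s)[:4]])
```

```text
[0.6446 0.1098 0.2382] [[-0.9418  0.3361  0.0012]
 [ 0.3361  0.9418  0.    ]
 [-0.0011  0.0004 -1.    ]] 0.013214420178432738
[248.0451 193.3733] [251.5657 251.9729]
stake_tip [(array([143.6, 331.5]), 0.83), (array([255.1, 251.9]), 0.8), (array([184.9, 252.5]), 0.79), (array([169.5, 302. ]), 0.72)]
stake_grip [(array([177.7, 204.3]), 0.89), (array([249.3, 192.2]), 0.86), (array([156.6, 254. ]), 0.83), (array([127.3, 282.9]), 0.81)]
praline [(array([289.3, 255.4]), 0.59)]
dish_cup [(array([256.2, 266.7]), 0.95)]
```

View pics/e.png

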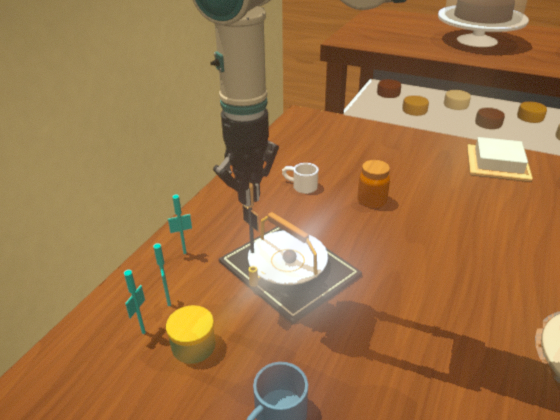

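The stake is out and held upright, its tip at (255,252) above the cup at (256,267). The praline is centred, and the pot rim is centred near (281,386).

Run:
```python
from h import *
np.set_printoptions(precision=4,suppress=True)
s=get_image("side");print(onz(s,(281,386.5),.075))
t=get_image("top")
for n in("pot",):print([(onz(p,r["point"],0),r["score"]) for p in(s,t) for r in place_of(n,p)[:1]])
```

```text
[0.4741 0.3387 0.075 ]
[(array([0.4685, 0.3323, 0.    ]), 0.71), (array([0.6132, 0.0259, 0.    ]), 0.48)]
```

Call:
apply_moves --deltas '[8,2,1,-4,0,8,10,7,-10,0,8,25,17,-16,0,8,45,30,-22,0,8,68,46,-25,0,8,92,62,-25,0,8,117,79,-25,0,8,142,95,-25,0,8,166,111,-25,0,8,187,126,-25,0,8,204,137,-25,0,8,217,146,-25,0]'

```text
clock: 7.28
position: [0.4862, 0.3229, 0.2636]
ee_rot: [-0.0, 0.169, 0.986, 0.001]
contact_force: [0.6, -0.5, 0.7]
width: 0.0133
gripper_force: 29.2
```

Call:
apply_moves --deltas '[8,10,6,0,0,8,15,8,0,0,8,17,9,4,0,8,17,9,12,0,8,17,9,22,0,8,17,9,34,0,8,17,9,46,0,8,17,9,58,0,8,17,9,68,0,8,17,9,75,0,8,17,9,80,0,8,17,9,80,0]'

```text
clock: 8.28
position: [0.4758, 0.3338, 0.1809]
ee_rot: [-0.001, 0.171, 0.985, -0.001]
contact_force: [-0.4, 0.2, 0.2]
width: 0.0131
gripper_force: 29.2
```

Run:
```python
from h import *
np.set_printoptions(precision=4,suppress=True)
s=get_image("side");cv2.imwrite("pics/f.png",cv2.resize(s["frame"][250:420,180:380][:,:,::-1],(700,595)))
print(get_state()["position"])
```

```text
[0.4762 0.3341 0.1817]
```

View pics/f.png

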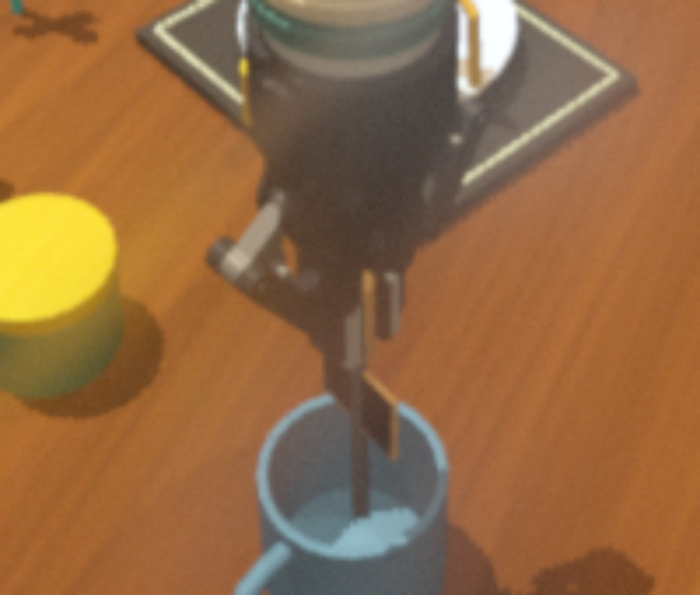

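The stake's tip is inside the pot mouth at (360,515). I'll lower the last 36 mm.

Call:
apply_moves --deltas '[8,0,0,5,0,8,0,0,12,0,8,0,0,20,0,8,0,0,27,0,8,0,0,32,0,8,0,0,36,0,8,0,0,36,0]'

```text
clock: 8.92
position: [0.4755, 0.3342, 0.1451]
ee_rot: [-0.001, 0.171, 0.985, -0.001]
contact_force: [0.7, 0.3, -0.9]
width: 0.0131
gripper_force: 29.2
```

Call:
apply_moves --deltas '[25,0,0,0,0,40,0,0,0,0,60,0,0,0,0,80,0,0,0,0,80,0,0,0,0,80,0,0,0,0,80,0,0,-4,0,80,0,0,-12,0,80,0,0,-25,0,80,0,0,-45,0,80,0,0,-70,0,80,0,0,-95,0]'

```text
clock: 9.92
position: [0.4759, 0.3343, 0.2428]
ee_rot: [-0.0, 0.171, 0.985, -0.0]
contact_force: [-0.3, 0.6, 0.4]
width: 0.08
gripper_force: 0.0
```

Run:
```python
from h import *
np.set_printoptions(precision=4,suppress=True)
s=get_image("side");cv2.imwrite("pics/g.png",cv2.resize(s["frame"][200:420,180:400][:,:,::-1],(600,600)))
print(get_state()["position"])
for n in("stake_tip","stake_grip","dish_handle","praline","dish"):print(n,[(np.round(r["point"],1),round(r["score"],2)) for r in place_of(n,s)[:4]])
```

```text
[0.4785 0.3358 0.2487]
stake_tip [(array([286. , 408.2]), 0.77), (array([142.6, 334.8]), 0.68), (array([167. , 303.7]), 0.61), (array([186. , 252.7]), 0.59)]
stake_grip [(array([175.6, 203.2]), 0.86), (array([283.9, 353.4]), 0.76), (array([158.1, 252.9]), 0.66), (array([129.3, 277.5]), 0.66)]
dish_handle []
praline []
dish []
```

View pics/g.png

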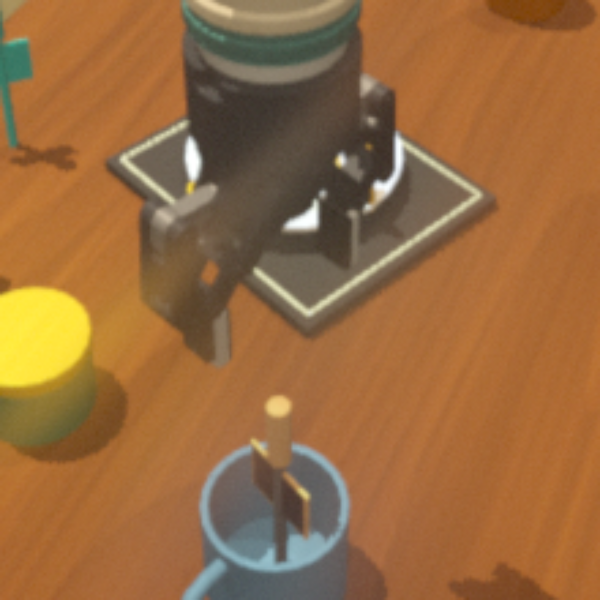

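The stake stands in the pot, released, with its tip at (280,555) in the crop. Next I'll move partway to the dish and re-measure the bar.

Call:
apply_moves --deltas '[80,-5,-5,-5,2.5,80,-20,-22,-15,2.5,80,-43,-47,-15,2.5,80,-66,-72,-15,2.5,80,-89,-97,-15,2.5,80,-110,-120,-15,2.5,80,-125,-137,-15,2.5,80,-133,-145,-15,2.5,80,-133,-145,-15,2.5]'

```text
clock: 10.97
position: [0.5531, 0.1512, 0.2551]
ee_rot: [-0.001, 0.194, 0.981, -0.001]
contact_force: [-0.7, 0.1, -0.3]
width: 0.08
gripper_force: 0.0
```

Run:
```python
from h import *
np.set_printoptions(precision=4,suppress=True)
s=get_image("side");t=get_image("top")
a=cv2.resize(s["frame"][190:310,210:350],(560,480),interpolation=cv2.INTER_CUBIC)
b=cv2.resize(t["frame"][150:285,205:331],(448,480),interpolation=cv2.INTER_CUBIC)
cv2.imwrite("pics/i.png",cv2.resize(np.hstack([a,b])[:,:,::-1],(798,380)) )
st=get_state();print(st["position"],rot(st["ee_rot"]),st["qpos"])
for p in(s,t):
  for n in("dish_handle","praline","dish"):print(n,[(np.round(r["point"],1),round(r["score"],2)) for r in place_of(n,p)[:4]])
```

```text
[0.5521 0.1538 0.2555] [[-0.926   0.3774 -0.002 ]
 [ 0.3774  0.926   0.0011]
 [ 0.0023  0.0003 -1.    ]] [ 0.1494  0.27    1.4953  0.0014  1.3781 -1.0346]
dish_handle [(array([289.2, 226.8]), 0.81)]
praline [(array([288.5, 255.6]), 0.73), (array([287.2, 226. ]), 0.55)]
dish [(array([289.4, 263.2]), 0.77), (array([285.6, 226.1]), 0.62)]
dish_handle [(array([269.8, 211. ]), 0.86)]
praline [(array([272.3, 217.8]), 0.55)]
dish [(array([267.9, 218.3]), 0.69)]
```

View pics/i.png

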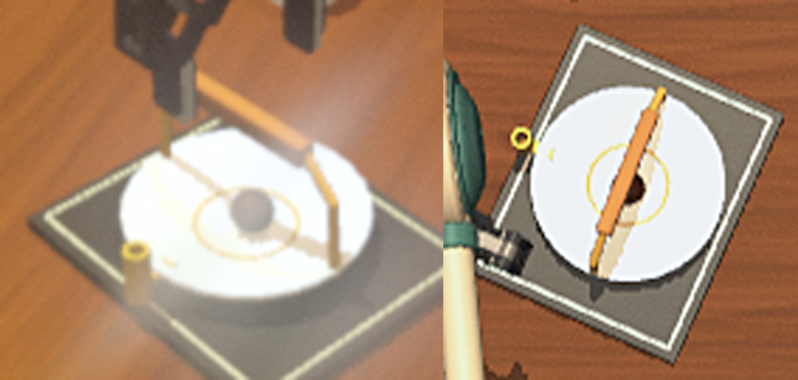

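The dish and bar haven't moved: bar ends at crop (655,112) and (604,232), as before. The praline is centred in the ring and the cup is empty. Moving over the bar.

Call:
apply_moves --deltas '[80,-5,-5,0,0,80,-18,-18,0,0,80,-38,-38,0,0,80,-58,-58,0,0,80,-76,-76,0,0,80,-90,-90,0,0,80,-98,-98,0,0,80,-102,-102,0,0,80,-102,-102,0,0,80,-102,-102,0,0]'

```text
clock: 12.2
position: [0.6084, 0.0209, 0.2562]
ee_rot: [-0.0, 0.192, 0.981, 0.0]
contact_force: [0.3, -0.1, 0.7]
width: 0.0801
gripper_force: 0.0
```

Run:
```python
from h import *
np.set_printoptions(precision=4,suppress=True)
s=get_image("side")
st=get_state();p=st["position"];Rm=rot(st["ee_rot"]);print(p,st["qpos"])
C=np.array([onz(s,np.array(c)/3.167+[210,190],.121) for c in((193,72),(309,147))])
print(C,C.mean(0),tri(ray(s,(289.2,226.8)),([.463,.01,1.311],[0,0,-1]))[1])
# bar mid from both nets
t=get_image("top")
print(onz(s,(289.2,226.8),.112),onz(t,(269.8,211),.112),tri(ray(s,(289.2,226.8)),ray(t,(269.8,211))))
for q in ((.609,.019),(.607,.022)): print("offset in tool",Rm.T@(np.array([*q,.112])-p))
```

```text
[0.6082 0.0213 0.2563] [-0.0798  0.3228  1.4165  0.0009  1.4028 -1.2651]Traceback (most recent call last):
  File "<stdin>", line 6, in <module>
  File "h.py", line 11, in tri
    s=np.linalg.lstsq(np.c_[d,-e],p-o,rcond=None)[0]
                              ^^
TypeError: bad operand type for unary -: 'list'
```

Run:
```python
from h import *
np.set_printoptions(precision=4,suppress=True)
s=get_image("side");t=get_image("top")
p=get_state()["position"];Rm=rot(get_state()["ee_rot"])
C=np.array([onz(s,np.array(c)/3.167+[210,190],.121) for c in((193,72),(309,147))])
print(C,C.mean(0))
print(onz(s,(289.2,226.8),.112),onz(t,(269.8,211),.112),tri(ray(s,(289.2,226.8)),ray(t,(269.8,211))))
for q in ((.609,.019),(.607,.022)): print(p,"offset in tool",Rm.T@(np.array([*q,.112])-p))
```

```text
[[0.6545 0.0038 0.121 ]
 [0.5556 0.0436 0.121 ]] [0.6051 0.0237 0.121 ]
[0.6054 0.0205 0.112 ] [0.6098 0.0211 0.112 ] (array([0.6078, 0.0204, 0.1115]), np.float64(0.0043438031609369775))
[0.6082 0.0214 0.2564] offset in tool [-0.0017 -0.002   0.1444]
[0.6082 0.0214 0.2564] offset in tool [0.0013 0.     0.1444]
```

Call:
apply_moves --deltas '[70,0,-1,10,0,60,0,-1,30,0,60,0,-1,55,0,60,0,-1,80,0,60,0,-1,103,0,60,0,-1,122,0,60,0,-1,136,0,60,0,-1,143,0,60,0,-1,146,0,60,0,-1,146,0]'

```text
clock: 13.18
position: [0.608, 0.0197, 0.1097]
ee_rot: [-0.0, 0.192, 0.981, 0.0]
contact_force: [-0.2, 0.0, -0.4]
width: 0.0601
gripper_force: 0.0
```

Run:
```python
from h import *
s=get_image("side")
cv2.imwrite("pics/j.png",cv2.resize(s["frame"][170:290,210:370][:,:,::-1],(800,600),interpolation=cv2.INTER_CUBIC))
print(get_state()["position"],get_state()["contact_force"])
```

```text
[0.60857239 0.0195652  0.11060061] [-0.91390491 -0.04365122 -0.2139012 ]
```

View pics/j.png

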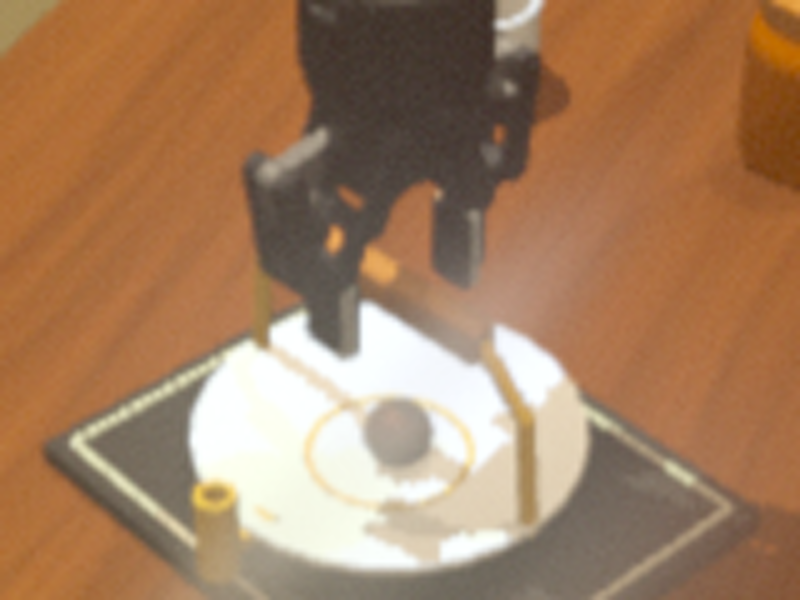

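The fingers straddle the bar evenly: tips at (335,350) and (460,280), the bar between them, the praline clear below. Closing slowly.

Call:
apply_moves --deltas '[45,0,0,0,0,35,0,0,0,0,28,0,0,0,0,24,0,0,0,0,21,0,0,0,0,19,0,0,0,0,17,0,0,0,0,15,0,0,0,0,14,0,0,0,0,12,0,0,0,0,10,0,0,0,0,10,0,0,0,0]' --squeeze 30

```text
clock: 14.23
position: [0.6093, 0.0196, 0.1108]
ee_rot: [0.001, 0.192, 0.981, 0.0]
contact_force: [2.4, 2.4, 2.1]
width: 0.0137
gripper_force: 31.8
```

Call:
apply_moves --deltas '[8,0,0,0,0,8,0,0,0,0,8,0,0,0,0,8,0,0,0,0]' --squeeze 90

```text
clock: 14.57
position: [0.6093, 0.0196, 0.1109]
ee_rot: [0.001, 0.192, 0.981, 0.0]
contact_force: [4.1, 3.2, 3.7]
width: 0.0126
gripper_force: 88.6
```

Run:
```python
from h import *
s=get_image("side")
for n in("praline","dish","dish_cup"):print(n,[(np.round(r["point"],1),round(r["score"],2)) for r in place_of(n,s)[:2]])
```

```text
praline [(array([289.2, 253.9]), 0.69), (array([282.7, 412.1]), 0.18)]
dish [(array([289.3, 261.8]), 0.86)]
dish_cup [(array([257.6, 263.9]), 0.9), (array([282.6, 411.7]), 0.32)]
```

Call:
apply_moves --deltas '[8,0,0,-0.5,0,8,0,0,-1.5,0,8,0,0,-3,0,8,0,0,-5,0,8,0,0,-8,0,8,0,0,-12,0,8,0,0,-17,0,8,0,0,-22,0,8,0,0,-27,0,8,0,0,-31,0,8,0,0,-34,0,8,0,0,-35,0]'

```text
clock: 15.77
position: [0.6087, 0.0193, 0.1462]
ee_rot: [0.001, 0.192, 0.981, 0.0]
contact_force: [-0.0, -0.1, -4.4]
width: 0.0128
gripper_force: 87.9
```

Run:
```python
from h import *
s=get_image("side")
for n in("praline","dish","dish_cup"):print(n,[(np.round(r["point"],1),round(r["score"],2)) for r in place_of(n,s)[:2]])
p=get_state()["position"]; print(proj(s,p-[0,0,.098]),proj(s,p-[0,0,.075]),p)
```

```text
praline [(array([291.3, 243. ]), 0.65)]
dish [(array([288.2, 248.5]), 0.82)]
dish_cup [(array([255.7, 251.1]), 0.88)]
[288.25677622 250.40542149] [288.241975   242.00699966] [0.6081146  0.01936053 0.14514307]
```

Call:
apply_moves --deltas '[8,0,0,-1,0,8,0,0,-3,0,8,0,0,-7,0,8,0,0,-13,0,8,0,0,-20,0,8,0,0,-28,0,8,0,0,-36,0,8,0,0,-44,0,8,0,0,-52,0,8,0,0,-58,0,8,0,0,-62,0,8,0,0,-63,0]'

```text
clock: 16.97
position: [0.6087, 0.0193, 0.2094]
ee_rot: [0.001, 0.192, 0.981, 0.0]
contact_force: [-0.7, -0.8, -5.4]
width: 0.0122
gripper_force: 87.9
```

Run:
```python
from h import *
s=get_image("side")
for n in("praline","dish","dish_cup"):print(n,[(np.round(r["point"],1),round(r["score"],2)) for r in place_of(n,s)[:2]])
p=get_state()["position"]; print(proj(s,p-[0,0,.098]),proj(s,p-[0,0,.075]),p)
cv2.imwrite("pics/k.png",cv2.resize(s["frame"][140:290,190:390][:,:,::-1],(800,600),interpolation=cv2.INTER_CUBIC))
```

```text
praline [(array([289.2, 215.3]), 0.51)]
dish [(array([290.3, 225.1]), 0.85)]
dish_cup [(array([253.8, 228.7]), 0.6)]
[288.28973511 227.01502348] [288.27483121 217.97679938] [0.6079437  0.01937233 0.20779651]
```

View pics/k.png

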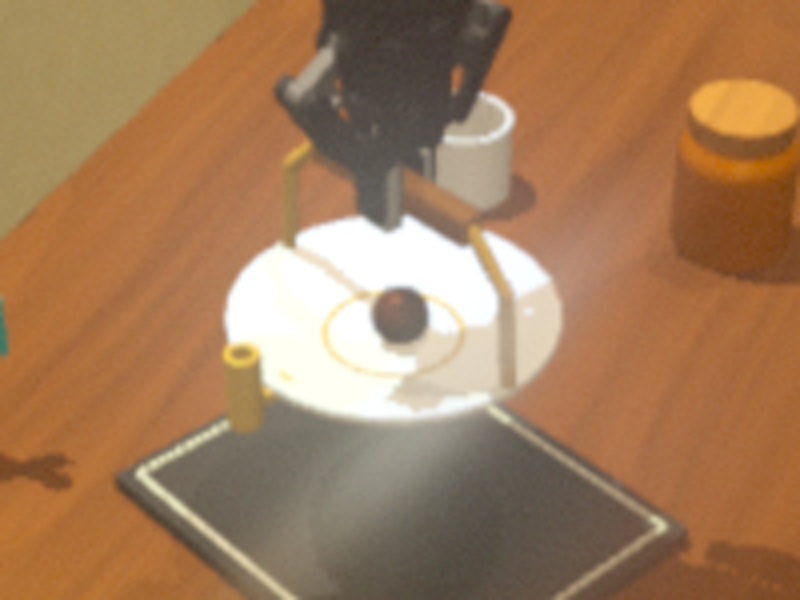

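The dish hangs level, clear of the board. The praline at (400,315) sits in the ring, which is centred at (394,332). Now turning slowly.

Call:
apply_moves --deltas '[8,0,0,0,0.5,8,0,0,0,1.5,8,0,0,0,3,8,0,0,0,5,8,0,0,0,7.5,8,0,0,0,10.5,8,0,0,0,13.5,8,0,0,0,16.5,8,0,0,0,19.5,8,0,0,0,22.5,8,0,0,0,25.5,8,0,0,0,28.5]'

```text
clock: 18.17
position: [0.6082, 0.0194, 0.208]
ee_rot: [-0.0, 0.429, 0.903, -0.0]
contact_force: [0.0, 0.3, -4.9]
width: 0.0127
gripper_force: 87.8
```

Call:
apply_moves --deltas '[8,0,0,0,3,8,0,0,0,6,8,0,0,0,9,8,0,0,0,12,8,0,0,0,15,8,0,0,0,18,8,0,0,0,21,8,0,0,0,24,8,0,0,0,27,8,0,0,0,30,8,0,0,0,33,8,0,0,0,36]'

```text
clock: 19.17
position: [0.6082, 0.0194, 0.208]
ee_rot: [-0.0, 0.687, 0.726, -0.0]
contact_force: [-0.9, 0.1, -4.9]
width: 0.0124
gripper_force: 87.8
```

Call:
apply_moves --deltas '[8,0,0,0,3,8,0,0,0,6,8,0,0,0,9,8,0,0,0,12,8,0,0,0,15,8,0,0,0,18,8,0,0,0,20.5,8,0,0,0,22.5,8,0,0,0,24,8,0,0,0,25,8,0,0,0,25.5,8,0,0,0,25.5]'

```text
clock: 20.17
position: [0.6083, 0.0194, 0.2081]
ee_rot: [-0.0, 0.83, 0.558, -0.0]
contact_force: [-0.4, 0.4, -4.0]
width: 0.0126
gripper_force: 87.8
```

Call:
apply_moves --deltas '[8,0,0,0,0,8,0,0,0,0,8,0,0,0,0,8,0,0,0,0,8,0,0,0,0,8,0,0,0,0,8,0,0,0,0,8,0,0,0,0,8,0,0,0,0,8,0,0,0,0,8,0,0,0,0,8,0,0,0,0]'

```text
clock: 21.17
position: [0.6083, 0.0193, 0.2083]
ee_rot: [-0.0, 0.83, 0.558, 0.0]
contact_force: [0.2, 0.0, -5.2]
width: 0.0125
gripper_force: 87.8
```

Run:
```python
from h import *
np.set_printoptions(precision=4,suppress=True)
s=get_image("side");st=get_state();p=st["position"]
Rm=rot(st["ee_rot"]);print(Rm,st["clock"],p)
print("bar yaw",np.degrees(np.arctan2(Rm[1,0],Rm[0,0])),"want 67.5 mod 180")
for n in("praline","dish","dish_cup","stake_tip"):print(n,[(np.round(r["point"],1),round(r["score"],2)) for r in place_of(n,s)[:2]])
print(proj(s,p-[0,0,.098]),proj(s,p-[0,0,.075]))
cv2.imwrite("pics/l.png",cv2.resize(s["frame"][140:420,170:390][:,:,::-1],(471,600),interpolation=cv2.INTER_CUBIC))
```

```text
[[ 0.3769  0.9263 -0.    ]
 [ 0.9263 -0.3769  0.0001]
 [ 0.0001 -0.     -1.    ]] 21.2167 [0.6083 0.0194 0.2083]
bar yaw 67.8608972671051 want 67.5 mod 180
praline [(array([289. , 218.9]), 0.67)]
dish [(array([289. , 226.1]), 0.94), (array([287.3, 410.6]), 0.36)]
dish_cup [(array([260.2, 191.1]), 0.82)]
stake_tip [(array([286.9, 409.3]), 0.86), (array([183. , 253.3]), 0.73)]
[288.1376 226.772 ] [288.1206 217.7289]
```

View pics/l.png

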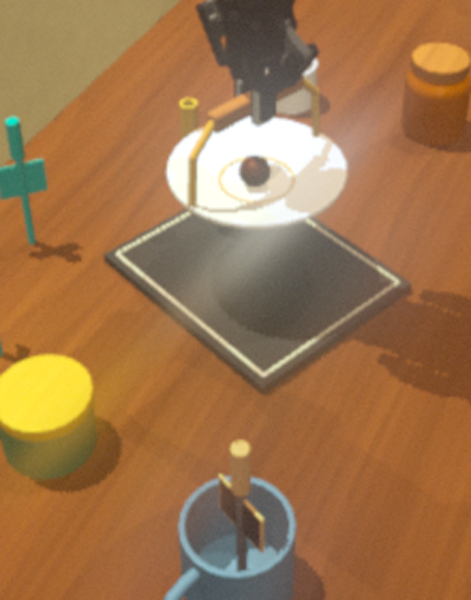

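The dish is turned and level above the board, with the praline at (255,170) centred in the ring. The stake stands in the pot at (240,500).

```bash
python3 -c "from rig import *;print(sign_off())"
```

```text
the job is handed in; nothing more can be done
None
```

I handed the job in with the stake standing point down in the blue pot, and the dish held level about 11 cm above the counter, turned a quarter turn, with the praline still in the middle; the verdict was not shown.

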